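# Close up the nail chest

### The arm

A 6-joint arm with a two-finger parallel gripper is mounted at the origin on the work surface. World frame = base frame: x ahead of the robot, y to its left, z up, the work surface at z = 0. Lengths are in mm, angles in rad, forces in N, time in s.
With the tool pointing down it reaches from about 275 to 825 mm from the base axis. Payload 5.2 kg.
Tool frame: the origin (TCP) lies at the very end of the fingers, on their centre line; the grasp point (between the pads) lies 19 mm behind it; z points along the fingers, y is the line along which they close (so a half turn about z gives the same grasp; the last joint's range is limited). The gripper opens to 93 mm and grips with 3 to 60 N. Pads are 15 mm wide; open, the fingers measure 128 mm over their backs; the gripper's body (75 mm by 188 mm) begins 65 mm behind the grasp point.
Start: joints at [0.997, 0.259, 1.535, -0, 1.348, -0.203], TCP at [199.277, 512.634, 218.653] pointing down, gripper open.
Joint ranges: [-3.14, 3.14], [-0.91, 2.08], [0.19, 2.58], [-1.22, 4.36], [0.22, 2.71], [-3.12, 3.12]. Speed limits (rad/s): [2.57, 2.57, 3.14, 3.14, 3.14, 3.14].

### API

Orientations are given as [roll, pitch, yaw] about the fixed x, y, z axes, in that order (R = Rz(yaw) Ry(pitch) Rx(roll)).
In Python, from bench import robot gives the robot as it stands. The module is installed in compiled form; this text tells all that it offers. Calls block until the motion is done:
- robot.move_ptp(position, orientation): joint-space move of the TCP to a pose.
- robot.move_linear(position, ori=None, speed=150, f_stop=None): straight line of the TCP; ori=None keeps the orientation; speed is the mean speed in mm/s. With f_stop (N) it stops when the force on the tool has changed by that much, and returns True; else False.
- robot.move_j(angles): joint-space move.
- robot.move_gripper(opening): opening from 0.0 (shut) to 1.0 (fully open); the grip force is fixed at half the most; returns when the fingers have stopped.
- robot.sleep(seconds).
- robot.inverse_kinematics(position, orientation): joint angles nearest the present ones, or None.
- robot.get_image(name): name is "scene" or "top" or "wrist"; returns a dict with "img" (480x640x3 uint8, blue, green, red), "fovy" (degrees; the focal length in pixels is half the picture's height over the tangent of half this angle, whatever the lens; pixels are square), "cx", "cy" (the principal point, pixels), "eye" and "orientation" of the camera in the world. Camera axes: x right, y down, z forward; pixel columns grow to the right and rows downward; lengths in mm; the calibration is good to about 2 mm. A picture is of the moment at which its call begins. There is no depth.
A pose or a line that the arm cannot do raises robot.MotionError and nothing moves.
- robot.hand_in(): hands the job in; it is judged then, once.
Readings, each from a call of its own:
- robot.current_t(): time.
- robot.current_qpos(): joint angles.
- robot.current_joint_vel(): joint speeds.
- robot.current_joint_efforts(): joint torques, N m.
- robot.current_tcp_pos(): TCP position.
- robot.current_eef_rot(): TCP orientation.
- robot.current_contact_force(): force on the tool from outside, world axes, zero at the start.
- robot.current_ft_torque(): the same for the moment, N m.
- robot.current_gripper_width(): opening from 0.0 (shut) to 1.0 (fully open).
- robot.current_finger_force(): force on a finger pad.
Only numpy, scipy, OpenCV 4.12 (cv2) and the standard library are available. Lean on these libraries where they do the work, as an engineer would, in place of code of your own. Each camera call takes 0.05 s, during which the arm holds its last target. There are 200 camera calls.

### The job

Close up the small blue steel chest on the bench: first push both of its drawers fully home, then swing the lid down until it is fully shut, since the shut lid's apron locks the drawers where they are. Push from outside with the fingertips, steadily and without slamming; take hold of nothing, do not reach into a drawer or under the lid, and do not shove, tip or lift the chest or disturb the other things on the bench.

Things in the scene. Friction and masses are not known exactly. Their poses are not given: they have to be found in the camera images.
- chest: Small blue steel bench chest, 170 deep (local x) x 290 wide (local y), rim of its body 105 high; loose on rubber feet, about 6 to 8 kg in all. Origin: centre of its underside, on the bench; local z up. Its drawer side faces local -x (front face of the body at x = -85 mm); the lid hinges along the back at x = +85 mm. Pushing it bodily or tipping it is a fault.
- drawer_left (a joint): Opening of the left drawer (grey front, at local y +4 to +138 mm of the chest, centre +70.5), in m: 0 = fully home, front face flush with the chest's front; it slides out along chest -x, 0.12 at most. Needs about 2 N to slide and stays where it is left.
- drawer_right (a joint): Opening of the right drawer (same, at local y -138 to -4 mm, centre -70.5), in m: 0 = fully home.
- drawer_left_front (a point): Point on the outer face of the left drawer's grey front, centred across its width, 65 mm above the bench. The front is 134 wide, from 25 to 79 mm above the bench; an aluminium pull rail 100 wide stands 10 mm proud of it between 41 and 51 mm above the bench; above the rail the face is plain. The open drawer behind the front is 67 mm above the bench at the top of its sides.
- drawer_right_front (a point): The same point on the right drawer's front.
- lid (a joint): Angle of the lid in rad: 0 = fully shut (its top level, its underside on the rim), grows as it opens upward; hinges stiff, so it stays at any angle; pushed at 140 mm from the hinge it needs about 1 to 6 N.
- lid_hinge (a point): Middle of the lid's hinge line, at the chest's back rim (chest x = +85, y = 0, 105 mm above the bench). The hinge line runs along the chest's y.
- lid_edge (a point): Middle of the lid's front upper edge: 177.5 mm from the hinge along the lid, on its outer face. The lid is a blue pan 290 wide; its flat, plain outer face (flip handle folded flush) lies 22.5 mm outside the plane through the hinge (when shut: on top, 127.5 mm above the bench). An apron along the front edge reaches 35 mm below the rim when shut, 5 mm before the drawer fronts, and locks them.
- hammer: Bystander: hammer lying on the bench, about 300 long; leave alone.
- nail_jar: Bystander: jar with brass lid, 68 across, 95 high, origin at its foot; leave alone.
- glue: Bystander: white glue bottle with orange cap, 58 across, 170 high, origin at its foot; leave alone.
- tape: Bystander: yellow tape measure, 66 x 38 x 61 high, origin under its centre; leave alone.
- mug: Bystander: blue mug, 80 across, 90 high, origin at its foot; leave alone.
- offcut: Bystander: pine offcut 140 x 70 x 45 high, origin under its centre; leave alone.

How it is judged (in metres and radians):
On the way, in this order (a step that is already met when the one before it is completed fails the run):
1. both drawers are pushed fully home, before the lid (value of joint each of drawer_left, drawer_right below 0.004 m and value of joint lid above 0.3 rad), for 0.2 s.
2. the lid is shut (value of joint lid below 0.03 rad), for 0.2 s.
At the end, for the whole second after the job is handed in: Both drawers are within 4 mm of fully home, the lid within 0.03 rad (5 mm at its edge) of shut, the chest standing flat and at rest within 30 mm of where it stood (value of joint each of drawer_left, drawer_right below 0.004 m and value of joint lid below 0.03 rad and angle between chest's own z axis and vertical below 0.03 rad and distance of chest from where it was at the start of the episode below 0.03 m and linear speed of chest below 0.02 m/s); the robot touches nothing.
It fails at once if the chest is shoved, carried or lifted by more than 30 mm, or tipped by more than 0.15 rad (distance of chest from where it was at the start of the episode above 0.03 m or angle between chest's own z axis and vertical above 0.15 rad).
It fails at once if the lid is slammed (closing faster than 3 rad/s) or a drawer is slammed (faster than 0.5 m/s) (velocity of joint lid below -3 rad/s or velocity of joint any of drawer_left, drawer_right below -0.5 m/s).
It fails at once if a drawer front or the lid is held or hooked from its inner side (the gripper works from behind its outer face) ((contact force between the fingers and lid above 1 N and z of the grasp point in the frame of lid_edge below -0.003 m) or (contact force between the fingers and drawer_left above 1 N and x of the grasp point in the frame of drawer_left_front above 0.005 m) or (contact force between the fingers and drawer_right above 1 N and x of the grasp point in the frame of drawer_right_front above 0.005 m)).
It fails at once if another thing on the bench is moved or lifted by more than 20 mm (distance of any of hammer, nail_jar, glue, tape, mug, offcut from where it was at the start of the episode above 0.02 m).
It also fails if it takes over 64 s, if anything falls off the work surface, if the arm or the gripper's body presses on something with over 40 N, if the wrist force passes 120 N, or if a joint passes its speed limit or range.

## Working session

There is one attempt and no reset: what is moved stays moved. The work goes in short steps, each a Python script; the robot and the scene stay as the last script left them, time stands still between calls to the robot, and variables do not carry over. Pictures are saved under pics/ and viewed, at most 10 in all, crops included, and the job is handed in when it is done.

```bash
mkdir -p pics; python3 - <<'E'
from bench import robot
import cv2,pickle
d={}
for n in("scene","top","wrist"):
    r=robot.get_image(n); d[n]=r; cv2.imwrite(f"pics/{n}0.png",r["img"]); print(n,r["fovy"],r["cx"],r["cy"],r["eye"],r["orientation"])
pickle.dump(d,open("d0.pkl","wb")); print(robot.current_eef_rot(), robot.current_t())
E
```

```text
scene 56.7434164840323 311.1771271162711 229.45193655341302 [1161.64363978 -322.07437713 1135.26825964] [-2.55445655  0.01376933  1.05138314]
top 47.98736940001761 320.6472819586028 237.07637686976807 [ 461.0081924   -10.12031016 1371.43652584] [-3.06571599  0.00448458 -1.54853496]
wrist 65.87888333818933 312.90529726664744 241.23905339455797 [126.1309873  540.44182334 384.18247725] [2.85303877e+00 1.25150091e-03 1.19952021e+00]
[-3.14017309e+00 -2.97039022e-04  2.77079054e+00] 0.15
```

View pics/scene0.png

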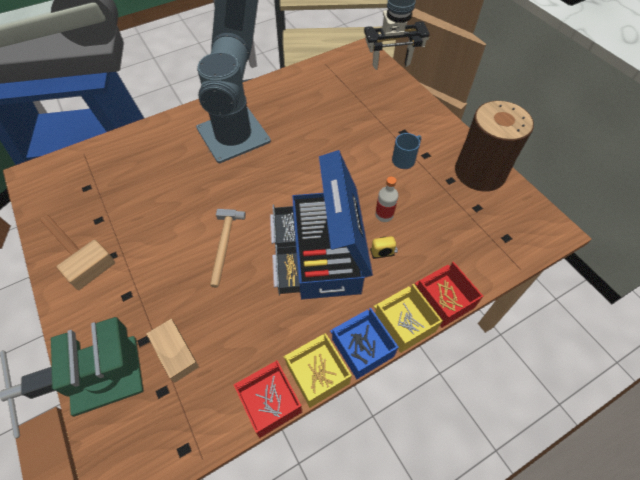

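View pics/top0.png

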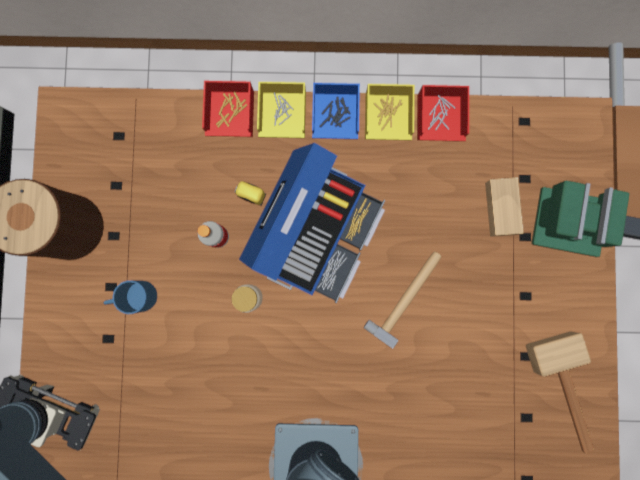

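The scene view shows the chest at about (330,230), lid up and leaning back, with both drawers open and facing lower left. In the top view the chest is at (310,225) with its drawers facing lower right. The hammer is at (405,300), and the jar (245,298), glue (212,234) and tape (250,192) are behind the lid. I'll zoom in.

```bash
python3 - <<'E'
import cv2
a=cv2.imread("pics/top0.png")[130:310,230:400]; b=cv2.imread("pics/scene0.png")[145:305,260:380]
cv2.imwrite("pics/tc.png",cv2.resize(a,(566,600),interpolation=cv2.INTER_CUBIC))
cv2.imwrite("pics/sc.png",cv2.resize(b,None,fx=3.75,fy=3.75,interpolation=cv2.INTER_CUBIC))
E
```

```text
(no output)
```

View pics/tc.png

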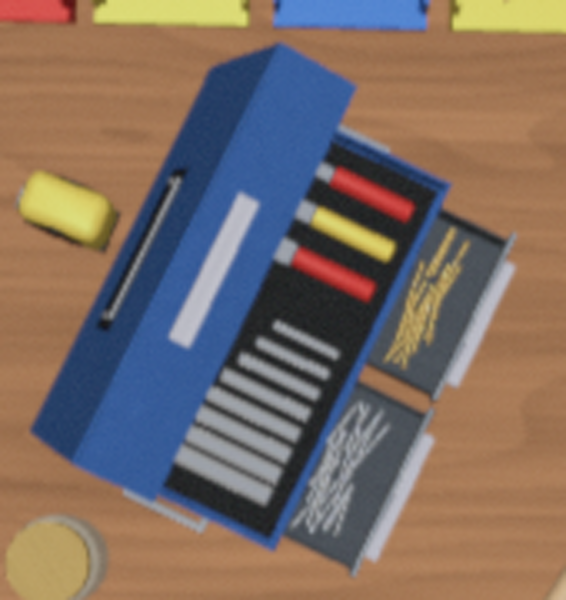

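View pics/sc.png

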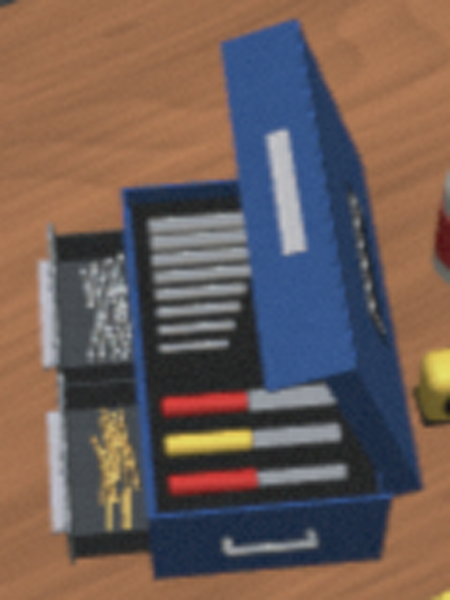

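The zoomed views are clear. Front rim corners in the top crop are (449,185) and (275,548). The drawer-front top edges run (515,235)–(438,398) and (432,402)–(355,573), and the lid edge runs (278,43)–(75,462). In the scene crop the lid edge runs (357,362)–(297,20).

```bash
cat > geo.py <<'E'
import numpy as np,pickle
from scipy.spatial.transform import Rotation as R
def ray(c,p):
    f=240/np.tan(np.radians(c["fovy"])/2)
    d=R.from_euler("xyz",c["orientation"]).apply([(p[0]-c["cx"])/f,(p[1]-c["cy"])/f,1]); return np.array(c["eye"],float),d/np.linalg.norm(d)
def plane(c,p,z):
    e,d=ray(c,p); return e+d*(z-e[2])/d[2]
def tri(rs):
    A=sum(np.eye(3)-np.outer(d,d) for e,d in rs); b=sum((np.eye(3)-np.outer(d,d))@e for e,d in rs)
    return np.linalg.solve(A,b)
E
python3 - <<'E'
from geo import *
d=pickle.load(open("d0.pkl","rb")); T,S=d["top"],d["scene"]
t=lambda x,y:(230+x/3.333-.35,130+y/3.333-.35); s=lambda x,y:(260+x/3.75-.37,145+y/3.75-.37)
A=plane(T,t(449,185),105);B=plane(T,t(275,548),105)
A2=plane(S,s(158,520),105);B2=plane(S,s(124,190),105)
print(A,B,np.linalg.norm(A-B));print(A2,B2,np.linalg.norm(A2-B2))
m=((A+B)/2+(A2+B2)/2)/2; y=(B-A)+(B2-A2);y/=np.linalg.norm(y);x=np.array([y[1],-y[0],0])
yaw=np.arctan2(x[1],x[0]);O=m+85*x;O[2]=0;print("O",O,"yaw",yaw)
L=lambda P:np.round([(P-O)@x,(P-O)@y,P[2]],1)
for q in[(515,235),(438,398),(432,402),(355,573)]:print("front",L(plane(T,t(*q),79)))
for q in[(49,225),(57,372),(60,380),(72,557)]:print("front S",L(plane(S,s(*q),79)))
for a,b in[((278,43),(357,362)),((75,462),(297,20)),((355,88),(267,390)),((155,500),(222,43))]:
  P=tri([ray(T,t(*a)),ray(S,s(*b))]);print("lid",L(P),np.degrees(np.arctan2(P[2]-105,85-(P-O)@x)))
np.savez("chest.npz",O=O,yaw=yaw)
hs=[plane(T,p,z) for p,z in [((437,255),20),((382,335),25),((212,234),170),((245,298),95),((250,192),61)]]
print([L(h) for h in hs])
E
```

```text
[ 682.89022991 -103.22049404  105.        ] [423.17151463  14.56113279 105.        ] 285.1777037042145
[691.91133212 -97.79068398 105.        ] [427.41935435  18.86632294 105.        ] 289.07587855865995
O [591.04976566  35.697851     0.        ] yaw 1.1502548619061763
front [-147.9 -132.8   79. ]
front [-147.6   -1.7   79. ]
front [-144.9    2.7   79. ]
front [-147.   137.1   79. ]
front S [-143.6  134.4   79. ]
front S [-144.7   -3.1   79. ]
front S [-142.8  -10.4   79. ]
front S [-142.4 -155.6   79. ]
lid [  44.3 -142.4  280.8] 76.96876288174035
lid [ 45.7 143.6 278. ] 77.18417863614584
lid [  -9.4 -142.2  257.5] 58.245336345225404
lid [ -7.  144.2 260.4] 59.36082423700083
[array([-328.1,  -74.3,   20. ]), array([-286.4,  164.3,   25. ]), array([171.7, 117.6, 170. ]), array([ 51.2, 221.1,  95. ]), array([157.3, -13.5,  61. ])]
```

Both drawers are about 60 mm open and the lid is at about 70°. I'll push the drawers with closed fingertips above the rail, keeping the wrist camera on the side away from the lid.

```bash
cat >> geo.py <<'E'
from bench import robot
_c=np.load("chest.npz"); O=_c["O"]; yaw=float(_c["yaw"]); C=R.from_euler("z",yaw).as_matrix()
def W(x,y,z): return list(O+C@[x,y,z])
def ori(t):
    t=np.radians(t);s,c=np.sin(t),np.cos(t)   # tool leans to chest -x by t; camera on the -x side
    return list(R.from_matrix(C@np.array([[-c,0,s],[0,1,0],[-s,0,-c]])).as_euler("xyz"))
def st(): return np.round(C.T@(np.array(robot.current_tcp_pos())-O),1), np.round(C.T@np.array(robot.current_contact_force()),1), robot.current_t()
E
python3 - <<'E'
from geo import *
o=ori(10)
for p in[W(-185,-70.5,400),W(-185,-70.5,62),W(-85,-70.5,62),W(-185,70.5,62),W(-85,70.5,62)]: print(np.round(p),robot.inverse_kinematics(p,o))
robot.move_gripper(0)
p=np.array(robot.current_tcp_pos());p[2]=400
robot.move_linear(list(p),speed=200)
robot.move_ptp(W(-190,-70.5,400),o); print(st())
for y in(-70.5,70.5):
    robot.move_linear(W(-190,y,100),speed=200)
    robot.move_linear(W(-190,y,62),speed=100)
    print(robot.move_linear(W(-78,y,62),speed=40,f_stop=10),st())
    robot.move_linear(W(-190,y,70),speed=120); print(st())
c=robot.get_image("top");cv=__import__("cv2");cv.imwrite("pics/t1.png",cv.resize(c["img"][130:310,230:400],(566,600),interpolation=cv.INTER_CUBIC))
E
```

```text
[ 580. -162.  400.] [-0.56526845  0.29708508  1.06676851  0.17736109  1.79964554  3.03530524]
[ 580. -162.   62.] [-0.56526845  0.48885646  1.6207972   0.19763223  1.06573114  2.89807429]
[621. -71.  62.] [-0.3964476   0.50773808  1.58758793  0.20138955  1.05086721  3.06497471]
[ 451. -104.   62.] [-0.61108266  0.27657552  1.96706924  0.21239577  0.94217698  2.8220501 ]
[492. -13.  62.] [-0.38902721  0.30147507  1.92942373  0.2204331   0.91700024  3.03814434]
(array([-189.3,  -70.3,  400.1]), array([ 0.2, -0.1,  0.5]), 5.4083)
True (array([-96.5, -70.9,  61.8]), array([-2.6, -0.9,  2.3]), 9.6667)
(array([-189.5,  -70.3,   69.9]), array([-0. , -0. ,  0.9]), 10.6)
True (array([-95. ,  70.1,  61.9]), array([-3.3,  0.3,  2.3]), 14.1)
(array([-189.6,   70.8,   69.9]), array([-0.4,  0.1,  0.1]), 15.0417)
```

View pics/t1.png

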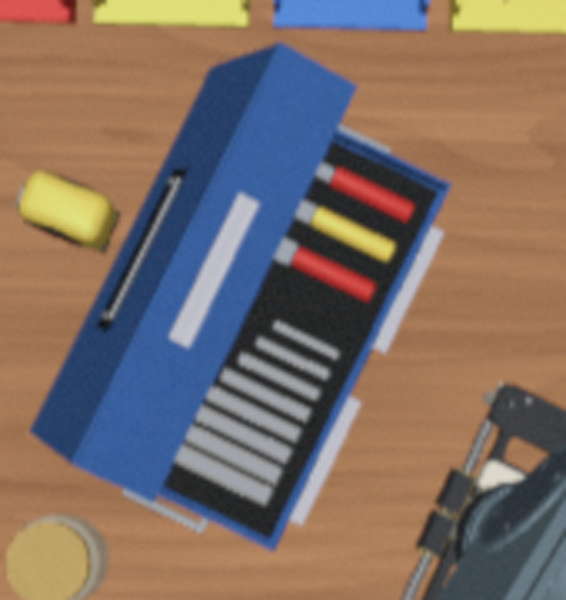

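```bash
python3 - <<'E'
from geo import *
for y in(70.5,-70.5):
    robot.move_linear(W(-150,y,62),speed=150)
    robot.move_linear(W(-102,y,62),speed=60);print(st())
    print(robot.move_linear(W(-82,y,62),speed=12,f_stop=14),st())
    robot.move_linear(W(-150,y,66),speed=120)
print(st())
c=robot.get_image("scene");cv=__import__("cv2");cv.imwrite("pics/s2.png",cv.resize(c["img"][145:305,260:380],None,fx=3.75,fy=3.75,interpolation=cv.INTER_CUBIC))
E
```

```text
(array([-102. ,   70.5,   62. ]), array([ 0.2, -0.6, -0.7]), 16.4667)
True (array([-95.1,  70.4,  61.8]), array([-2.9, -0.1,  1.6]), 17.3583)
(array([-102.2,  -70.5,   61.9]), array([0.9, 0.2, 0.2]), 20.0083)
True (array([-96.5, -70.5,  61.8]), array([-2. , -1.6,  1.8]), 20.875)
(array([-150. ,  -70.4,   65.9]), array([0.2, 0.1, 0.1]), 21.475)
```

View pics/s2.png

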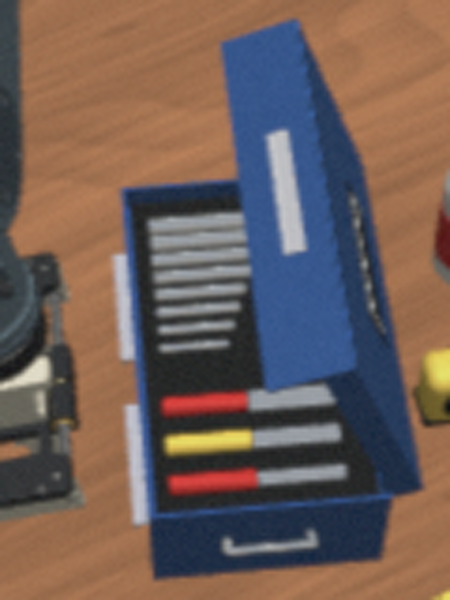

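Both pushes stopped at the same place each time, and the rails are at the front with no drawer visible past the rim, so the drawers are home. The chest hasn't moved. Next is the lid, pushed from behind at r = 140 mm along its arc.

```bash
python3 - <<'E'
from geo import *
o=list(R.from_matrix(C@np.diag([1,-1,-1])).as_euler("xyz"))
def P(deg,r=140,off=22.5):
    t=np.radians(deg);c,s=np.cos(t),np.sin(t)
    return W(82.5-r*c+(off+0)*s+8*s,0,105+r*s+off*c)
for p in[W(115,0,420),W(115,0,244),P(70),P(35),P(0)]:
    print(np.round(p),np.round(robot.inverse_kinematics(p,o),2))
robot.move_linear(W(-190,-70.5,120),speed=150)
robot.move_linear(W(-190,-70.5,420),speed=250)
robot.move_ptp(W(115,0,420),o); print(st())
robot.move_linear(W(115,0,P(70)[2]),speed=200)
robot.move_linear(P(78),speed=80,f_stop=8); print(st())
for d in range(70,3,-6):
    h=robot.move_linear(P(d),speed=55,f_stop=22); print(d,h,st())
    if h: break
else:
    print(robot.move_linear(P(-3),speed=15,f_stop=18),st())
c=robot.get_image("scene");cv=__import__("cv2");cv.imwrite("pics/s3.png",cv.resize(c["img"][85:305,260:440],None,fx=2.7,fy=2.7,interpolation=cv.INTER_CUBIC))
E
```

```text
[638. 141. 420.] [ 0.05  0.43  0.82 -0.    1.89  0.47]
[638. 141. 244.] [ 0.05  0.43  1.22 -0.    1.49  0.47]
[617.  93. 244.] [-0.03  0.38  1.3  -0.    1.46  0.39]
[585.  22. 204.] [-0.15  0.33  1.47 -0.    1.34  0.27]
[568. -17. 128.] [-0.23  0.37  1.62 -0.    1.16  0.19]
(array([ 1.147e+02, -2.000e-01,  4.198e+02]), array([-0.3, -0.7,  0.8]), 25.6667)
(array([ 8.27e+01, -2.00e-01,  2.47e+02]), array([-0.2, -0.5,  0.4]), 27.2417)
70 False (array([ 62.8,   0. , 244.2]), array([-0.5,  1. ,  0.4]), 27.7583)
64 False (array([ 47.7,   0. , 240.5]), array([-0.1,  0.6, -0.4]), 28.1833)
58 False (array([ 3.320e+01, -1.000e-01,  2.354e+02]), array([ 0.2, -0.2,  0.7]), 28.6083)
52 False (array([ 19.5,   0. , 228.9]), array([ 1.2, -0.7, -0.3]), 29.0333)
46 False (array([6.40e+00, 1.00e-01, 2.21e+02]), array([0.3, 0.3, 0.6]), 29.4583)
40 False (array([-5.900e+00,  1.000e-01,  2.118e+02]), array([0.9, 0.3, 0.6]), 29.8833)
34 False (array([-1.710e+01,  1.000e-01,  2.016e+02]), array([0.4, 0.4, 0.4]), 30.3083)
28 False (array([-27.3,   0.2, 190.2]), array([-0.6,  0.4, -0.1]), 30.7333)
22 False (array([-36.3,   0.2, 177.8]), array([-1. ,  0. , -0.4]), 31.1583)
16 False (array([-44.1,   0.3, 164.7]), array([-0.4,  0.8, -0.1]), 31.5833)
10 False (array([-50.4,   0.3, 150.9]), array([-0.2, -0.1, -0.5]), 32.0083)
4 False (array([-55.3,   0.3, 136.7]), array([ 0.5, -0.3, -0.8]), 32.4333)
True (array([-57. ,  -0.2, 127.7]), array([-0.3,  0.8,  4.3]), 33.1833)
```

View pics/s3.png

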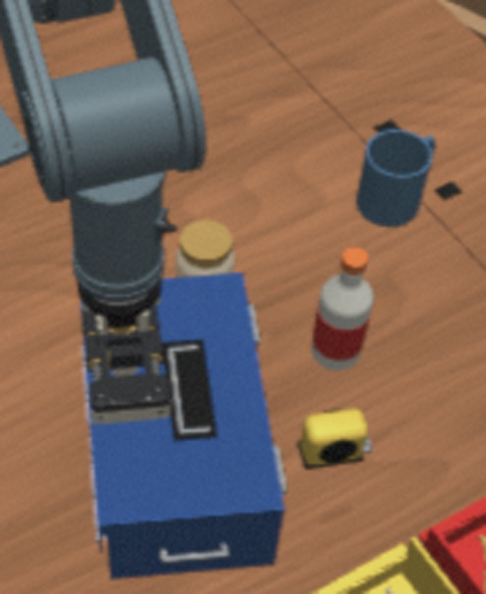

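The lid is down: the tip stopped firmly at z = 127.7 mm, against 127.5 expected when shut, and the bystanders look undisturbed. I'll press once more nearer the front edge to confirm, then retreat and hand in.

```bash
python3 - <<'E'
from geo import *
robot.move_linear(W(-57,0,150),speed=80)
robot.move_linear(W(-72,0,140),speed=80)
print(robot.move_linear(W(-72,0,121),speed=15,f_stop=18),st())
robot.move_linear(W(-72,0,300),speed=120); robot.sleep(.3); print(st())
c=robot.get_image("scene")
d=pickle.load(open("d0.pkl","rb"))
print(np.abs(c["img"][140:290,365:430].astype(int)-d["scene"]["img"][140:290,365:430]).mean())
robot.hand_in()
E
```

```text
True (array([-7.200e+01,  1.000e-01,  1.277e+02]), array([0.2, 0.4, 4.5]), 34.9)
(array([-7.200e+01,  1.000e-01,  2.997e+02]), array([ 0.8, -1. ,  0.1]), 36.7917)
2.983965811965812
the job is handed in; nothing more can be done
```

Both drawers were pushed home and then the lid shut; a second press near the lid's front edge stopped at 127.7 mm (127.5 expected when shut), the chest and bystanders looked unmoved in the pictures, and I handed the job in at about 37 s.

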